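# Ready the glass grinder: stow the stone, hold the lid half locked

## Task

Get the bench glass grinder ready: lay the black dressing stone that lies nearest to it in its open drawer, let go of it and slide the drawer fully shut. Then set the round bayonet lid down into the socket on top until its flange sits on the rim, and turn it clockwise (seen from above) about 40 degrees, to the two-dot half mark, where you finish still gripping the lid against its return spring; never turn on to the click near the end of the travel, which would start the motor. Leave the oil bottle and the small brass tin near the work where they are.

Things in the scene. Friction and masses are not known exactly. Their poses are not given: they have to be found in the camera images.
- grinder: Grey bench glass grinder, fixed to the bench: housing 150 (x) x 160 (y) x 60 mm high, with a drawer in its front (-x) side and a round aluminium socket on the middle of its top. Origin: centre of its underside, on the bench. Its own -x is the front where the drawer comes out; it may stand turned by up to 0.2 rad.
- socket (a point): Centre of the socket's rim, 83 mm above the bench, axes as the grinder's. Socket 84 mm across; its lip is 5 mm thick with a mouth 54 mm wide and two gaps 14 mm wide at the grinder's own +y and -y, for the lid's pins. The cavity below is 72 mm wide and 19 mm deep from the rim; a brass bit 14 mm thick stands in its middle, its top 5 mm below the rim.
- latch_ring (a joint): Turn of the sprung ring in the socket, rad, clockwise from above, 0 (rest) to 1.4; 0.7 is the half mark, from 1.2 on it counts as clicked. Its posts take the lid's pins along with about 2 mm (0.07 rad) of play, so it lags the lid. A spring (0.06 N m at 0, 0.13 N m at 0.7) turns ring and lid back if let go.
- drawer (a joint): How far the drawer is out, m: 0 fully shut, at most 0.095; starts 0.082 to 0.092 out. Slides along the grinder's own -x with about 2 N friction and stays where it is left.
- drawer_in (a point): Centre of the drawer's inner floor, 11.5 mm above the bench, axes as the grinder's; moves with the drawer. Inside 100 mm (x) by 130 mm (y), side walls 28 mm high, 5 mm thick; front plate 8 mm thick, 38 mm high, inner face at x = -0.050. With the drawer out by d, only its front d metres stick out of the housing.
- drawer_pull (a point): Middle of the front edge of the drawer's pull, a dark ledge 70 mm wide, 8 mm thick, standing 10.5 mm off the front plate, 37.5 mm above the bench, 18.5 mm in front of the drawer's inner front face; moves with the drawer. Shut, it is 93.5 mm in front of the socket's axis. Push it along the grinder's +x to shut the drawer.
- stone: Black rectangular dressing stone, loose, 26 (x) x 98 (y) x 20 (z) mm, lying flat on the clear part of the bench to the right of the grinder (a like stone farther back by the soldering iron belongs to the room and is fixed). Origin: centre of its underside; long axis is its own y.
- lid: Round aluminium bayonet lid, loose, 150 g, upright on the bench, 48 mm high. Origin: centre of its underside. From below: hollow plug 49 mm across, 16 mm high; flange 80 mm across from 16 to 22 mm; black grip bar along its own y. Seated, the flange rests on the socket's rim and the origin is 16 mm below point socket; either pin fits either gap, so its y lies along the grinder's y on entry.
- lid_bar (a point): Middle of the lid's grip bar, on the lid's axis 35 mm above its underside; axes as the lid's. The bar is 14 mm thick (x), 56 mm long (y) and stands from 22 to 48 mm above the underside; grip it across its 14 mm.
- oil_bottle: Small upright bottle of cutter oil with a screw cap, 35 mm across and 73 mm high, loose; bystander. Origin: centre of its underside.
- brass_tin: Round flat brass-coloured tin, 62 mm across and 24 mm high, loose; bystander. Origin: centre of its underside.
- half_mark (a point): The two-dot half mark on the housing's top at the robot's side of the socket's right: 49 mm from the socket's axis, 0.7 rad clockwise (from above) of the gap at the grinder's -y. One dot marks the gap, a short bar the lock position at 1.4 rad; the same marks stand half a turn round. The end of the lid's grip bar points at these marks.
- lid_pin (a point): Outer end of the pin on the lid's own +y: 33 mm from the axis, 4.6 mm above the underside. The two pins are round, 8 mm thick, along +y and -y, under the ends of the grip bar.
Mind the look-alikes: they are no part of the job. What is shaped like the stone but orange or purple is not meant.

How it is judged (in metres and radians):
On the way, in this order (a step that is already met when the one before it is completed fails the run):
1. the stone lies in the drawer, let go (x of stone in the frame of drawer_in between -0.05 and 0.05 m and y of stone in the frame of drawer_in between -0.065 and 0.065 m and z of stone in the frame of drawer_in below 0.02 m and contact force between the fingers and stone below 0.1 N and linear speed of stone below 0.03 m/s), for 0.2 s.
2. the drawer is fully shut with the stone in it (value of joint drawer below 0.004 m and x of stone in the frame of drawer_in between -0.05 and 0.05 m and z of stone in the frame of drawer_in below 0.02 m), for 0.2 s.
3. the lid is seated in the socket, not yet at the half mark (horizontal distance between lid and socket below 0.005 m and z of lid in the frame of socket below -0.0125 m and angle between lid's own z axis and vertical below 0.12 rad and value of joint latch_ring below 0.4 rad), for 0.1 s.
At the end, for the whole second after the job is handed in: The stone is inside the drawer, the drawer shut to within 4 mm; the lid sits in the socket (axis within 5 mm, within 3.5 mm of fully down, tilted less than 0.12 rad) and the fingers grip it (over 2 N) with the latch ring held between 0.5 and 0.9 rad (half mark 0.7) through the last second (all of step 2 and value of joint latch_ring between 0.5 and 0.9 rad and horizontal distance between lid and socket below 0.005 m and z of lid in the frame of socket below -0.0125 m and angle between lid's own z axis and vertical below 0.12 rad and contact force between the fingers and lid above 2 N and y of stone in the frame of drawer_in between -0.065 and 0.065 m); the arm keeps its last pose, push and grip.
It fails at once if the latch is turned on to the click (value of joint latch_ring above 1.2 rad).
It fails at once if the oil bottle is knocked over or moved more than 4 cm (angle between oil_bottle's own z axis and vertical above 0.5 rad or distance of oil_bottle from where it was at the start of the episode above 0.04 m).
It fails at once if the brass tin is moved more than 4 cm (distance of brass_tin from where it was at the start of the episode above 0.04 m).
It also fails if it takes over 66 s, if anything falls off the work surface, if the arm or the gripper's body presses on something with over 40 N, if the wrist force passes 120 N, or if a joint passes its speed limit or range.

## Robot

A 6-joint arm with a two-finger parallel gripper is mounted at the origin on a cart in front of the work surface, level with it; the furniture and walls round the work are solid. World frame = base frame: x ahead of the robot, y to its left, z up, the work surface at z = 0. Lengths are in mm, angles in rad, forces in N, time in s.
With the tool pointing down it reaches from about 300 to 775 mm from the base axis. Payload 14.6 kg.
Tool frame: the origin (TCP) lies at the very end of the fingers, on their centre line; the grasp point (between the pads) lies 19 mm behind it; z points along the fingers, y is the line along which they close (so a half turn about z gives the same grasp; the last joint's range is limited). The gripper opens to 94 mm and grips with 3 to 60 N. Pads are 16 mm wide; open, the fingers measure 119 mm over their backs; the gripper's body (75 mm by 177 mm) begins 78 mm behind the grasp point.
Start: joints at [1.279, 0.3, 1.521, -0, 1.321, -0.067], TCP at [122.599, 536.152, 205.446] pointing down, gripper open.
Joint ranges: [-3.03, 3.03], [-0.79, 2.21], [0.23, 2.52], [-1.04, 4.18], [0, 3.07], [-2.55, 2.55]. Speed limits (rad/s): [2.22, 2.22, 2.57, 3.14, 3.14, 3.14].

## Interface

Orientations are given as [roll, pitch, yaw] about the fixed x, y, z axes, in that order (R = Rz(yaw) Ry(pitch) Rx(roll)).
In Python, from cell import manip, optics gives the robot as it stands.
- The arm moves only by the shell command python3 -m crank 'ROWS' [FORCE]. ROWS is JSON, a list of rows, each a list of 7 numbers: the opening in per cent of the stroke, from 0 (shut) to 100 (fully open), then the shift along the tool's x, y, z in mm, then the turn, a rotation vector about the tool's x, y, z in rad. A call has 1 to 10 rows; each row is the pose to reach, as a shift and turn from the pose commanded when the call began, along the tool's axes at that moment; what a row does not reach only later rows make up. A row lasts 1/10 s, in which the tool goes at most 50 mm and 8.59 degrees, less where a joint would pass 70% of its speed; a pose out of reach is approached as far as the arm can. A call with a gripper value outside its range is refused whole. The fingers move at their own pace and stop on an object; FORCE is the grip in N (left out, the last holds). Time passes only in rows, so rows that repeat a pose let the fingers close. It gives the time, the measured TCP pose, the force, the opening and the grip force at its end, in the units of the state.
- manip.read_state(): the state, without advancing time (a new reading comes with each control period).
- optics.camera(name): name is "side" or "top" or "wrist"; returns (picture, depth): 400x640x3 uint8, red, green, blue; 400x640 float32, mm along the optical axis (not along the pixel's ray), 0 where there is no reading.
- optics.calibration(name): a dict with "camera_matrix" (3x3 intrinsics, pixels), "R" (3x3) and "t" (3): a world point X has camera coordinates R X + t. Camera axes: x right, y down, z forward; pixel columns grow to the right and rows downward; lengths in mm; the calibration is good to about 2 mm. A picture is of the moment at which its call begins: read the wrist's pose just before it. calibration takes no time and is no camera call; for the wrist camera it gives the pose at the moment of the call.
- manip.sign_off(): hands the job in; it is judged then, once.
The state is a dict: "clock": time; "joints": joint angles; "qd": joint speeds; "effort": joint torques, N m; "eef_pos": TCP position; "eef_rot": TCP orientation; "wrist_force": force on the tool from outside, world axes, zero at the start; "moment": the same for the moment, N m; "finger_gap": finger opening in mm; "finger_force": force on a finger pad.
Only numpy, scipy, OpenCV 4.12 (cv2) and the standard library are available. Lean on these libraries where they do the work, as an engineer would, in place of code of your own. Each camera call takes 0.05 s, during which the arm holds its last target. There are 200 camera calls.

## Working session

There is one attempt and no reset: what is moved stays moved. The work goes in short steps, Python scripts to look and compute and a shell command to move; the robot and the scene stay as the last step left them, time stands still between calls to the robot, and variables do not carry over. Pictures are saved under pics/ and viewed, at most 10 in all, crops included, and the job is handed in when it is done.

```bash
ls; mkdir -p pics; cat > h.py <<'E'
import numpy as np, cv2
from cell import manip, optics
def grab(n):
    c=optics.calibration(n); p,d=optics.camera(n); return p,d,c
def world(d,c):
    K=np.array(c["camera_matrix"]);R=np.array(c["R"]);t=np.array(c["t"]).ravel()
    v,u=np.indices(d.shape); P=np.stack([(u-K[0,2])/K[0,0]*d,(v-K[1,2])/K[1,1]*d,d],-1)
    return (P-t)@R
E
python3 - <<'E'
from h import *
print(manip.read_state())
for n in("top","side"):
    p,d,c=grab(n); np.savez(f"{n}0.npz",p=p,d=d,**{k:np.array(v) for k,v in c.items()})
    cv2.imwrite(f"pics/{n}0.png",p[...,::-1])
    W=world(d,c); print(n,[ (u,v,W[v,u].round()) for u in(100,320,540) for v in(100,200,300)])
E
```

```text
pics
{'clock': 0.0, 'joints': array([ 1.27939017e+00,  3.00490153e-01,  1.52159007e+00, -4.44532724e-05,
        1.32066109e+00, -6.66496841e-02]), 'qd': array([-1.84244823e-03,  2.06820988e-04, -1.68219086e-03, -8.62539887e-05,
        1.29309734e-03, -6.78522764e-04]), 'effort': array([ 5.07059904e-04, -5.31808734e+01, -3.52734411e+01,  7.08668190e-02,
        2.44415668e-02, -1.11486959e-04]), 'eef_pos': array([122.5446634 , 535.91005324, 204.87206478]), 'eef_rot': array([-3.14044367e+00, -3.35397227e-05,  2.91684719e+00]), 'wrist_force': array([-0.43535928,  0.61468882, -0.01646119]), 'moment': array([ 0.01972691,  0.0026021 , -0.02885879]), 'finger_force': 0.0, 'finger_gap': 93.95881056024552}
top [(100, 100, array([1084.,  792., -463.])), (100, 200, array([ 639.,  815., -571.])), (100, 300, array([ 202.,  657., -375.])), (320, 100, array([ 841., -225.,    3.])), (320, 200, array([ 516., -221.,   -2.])), (320, 300, array([ 219., -217.,    0.])), (540, 100, array([ 826., -923.,   -0.])), (540, 200, array([ 504., -886.,   -1.])), (540, 300, array([ 211., -853.,   -2.]))]
side [(100, 100, array([ 1843., -1029.,  -162.])), (100, 200, array([893., -14., 194.])), (100, 300, array([888.,  96.,   1.])), (320, 100, array([ 679., -963.,    1.])), (320, 200, array([ 514., -354.,    1.])), (320, 300, array([426., -28.,   1.])), (540, 100, array([ -505., -2432.,  -544.])), (540, 200, array([ -476., -1613.,  -797.])), (540, 300, array([ 71.,  49., 225.]))]
```

View pics/top0.png

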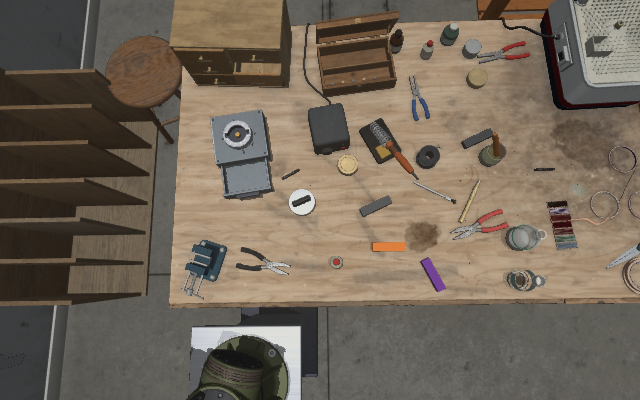

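View pics/side0.png

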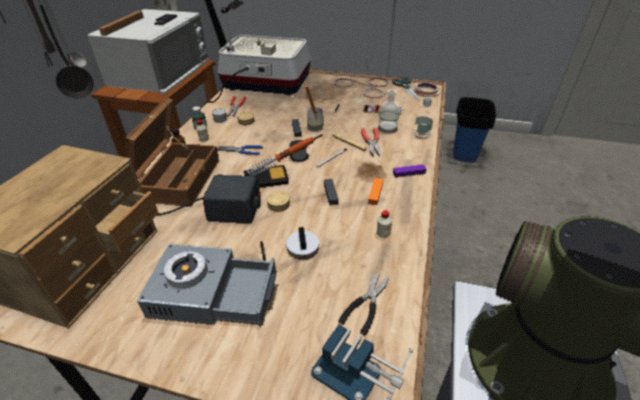

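The top view shows the grinder at (240,135) with its socket at (237,134) and its drawer at (247,180). The lid is at (302,202), the stone at (376,206), the tin at (347,165) and the bottle at (336,263). The side view shows the same scene.

```bash
python3 - <<'E'
from h import *
for n in("top","side"):
    z=np.load(n+"0.npz"); W=world(z["d"],z); p=z["p"]
    def rep(name,u0,v0,r,lo,hi):
        s=np.s_[v0-r:v0+r,u0-r:u0+r]; w=W[s].reshape(-1,3); w=w[(w[:,2]>lo)&(w[:,2]<hi)]
        if len(w)<5: print(n,name,"few");return
        rc=cv2.minAreaRect(w[:,:2].astype(np.float32)); print(n,name,len(w),w.mean(0).round(1),"rect",np.round(rc[0],1),np.round(rc[1],1),round(rc[2],1))
    T=n=="top"
    rep("stone",*((376,206) if T else (331,190)),18,14,26)
    rep("lidbar",*((302,202) if T else (302,242)),20,42,54)
    rep("lidflange",*((302,202) if T else (302,242)),22,17,27)
    rep("socket",*((237,134) if T else (185,268)),30,77,90)
    rep("housing",*((240,135) if T else (185,275)),45,55,66)
    rep("bottle",*((336,263) if T else (384,222)),16,15,90)
    rep("tin",*((347,165) if T else (278,201)),14,18,30)
    rep("drawerwalls",*((247,180) if T else (250,290)),30,24,46)
    K=z["camera_matrix"];R=z["R"];t=z["t"].ravel();print(n,"cam",-R.T@t,K[0,0])
E
```

```text
top stone 281 [ 493.1 -387.1   20. ] rect [ 493.7 -387.5] [26.2 97.7] 24.7
top lidbar 88 [ 507.7 -164.9   47.7] rect [ 508.2 -165.6] [14.1 53.8] 24.0
top lidflange 420 [ 507.4 -165.8   22.1] rect [ 508.1 -165.7] [75.6 77. ] 89.2
top socket 347 [703.6  19.5  82.4] rect [705.1  19.7] [81.3 81.8] 45.1
top housing 2034 [702.6  19.1  60.4] rect [705.4  20.7] [152.2 160.6] 8.6
top bottle 125 [ 326.3 -266.1   56.3] rect [ 325.8 -266.4] [34.2 32.1] 44.3
top tin 316 [ 621.5 -306.8   23.6] rect [ 622.2 -306.9] [58.1 61.9] 88.9
top drawerwalls 331 [569.1   1.6  37.3] rect [585.7  -2.7] [126.1 160.4] 13.1
top cam [ 302.69690738 -252.30945805 1153.20668429] 383.2508176568628
side stone 218 [ 490.9 -382.2   20.5] rect [ 492.4 -387. ] [26.4 99.9] 24.4
side lidbar 100 [ 506.7 -161.7   48.1] rect [ 507.1 -163.7] [13.7 54.6] 22.9
side lidflange 534 [ 506.4 -160.4   22.5] rect [ 507.9 -163.6] [77.5 78.4] 15.5
side socket 657 [702.2  24.1  82.8] rect [704.4  22.1] [83.7 81.6] 15.7
side housing 3313 [698.6  32.6  60.9] rect [704.8  21.1] [150.9 162.4] 8.7
side bottle 281 [ 325.3 -256.4   46. ] rect [ 326.2 -259.6] [28.1 34.6] 80.2
side tin 292 [ 620.1 -303.6   24.1] rect [ 621.5 -305.7] [59.9 62. ] 58.7
side drawerwalls 776 [568.3   4.2  35.6] rect [581.4   4.3] [119.9 143.8] 9.7
side cam [284.00564566 478.63859504 713.34179582] 399.83168958762457
```

```bash
cat >> h.py <<'E'
from scipy.spatial.transform import Rotation as Ro
G=np.array([704.9,20.6]); GY=np.deg2rad(8.65)
def g2w(x,y): return G+np.array([[np.cos(GY),-np.sin(GY)],[np.sin(GY),np.cos(GY)]])@[x,y]
def goal(x,y,z,ang):  # ang: world angle (deg) of tool y
    s=manip.read_state(); R0=Ro.from_euler("xyz",s["eef_rot"])
    a=np.deg2rad(ang)+np.pi/2
    c=[Ro.from_euler("xyz",[np.pi,0,a+k]) for k in(0,np.pi)]
    r=min(((R0.inv()*q).as_rotvec() for q in c),key=np.linalg.norm)
    print("goal",np.round([x,y,z],1),"shift",R0.inv().apply(np.array([x,y,z])-s["eef_pos"]).round(1),"rot",r.round(3),"t",round(s["clock"],2),"j",s["joints"].round(2))
E
python3 - <<'E'
from h import *
for n in("top","side"):
    z=np.load(n+"0.npz"); W=world(z["d"],z).reshape(-1,3)
    q=(W[:,:2]-G)@np.array([[np.cos(GY),-np.sin(GY)],[np.sin(GY),np.cos(GY)]])
    m=(W[:,2]>32)&(W[:,2]<44)&(abs(q[:,1])<75)&(q[:,0]<-100)&(q[:,0]>-220)
    h=np.histogram(q[m,0],np.arange(-200,-100,4)); print(n,q[m,0].min(),h[0]); mm=m&(q[:,0]<-160); print(q[mm,1].min(),q[mm,1].max(),np.percentile(q[mm,0],[1,5,50,95]))
goal(493,-387,100,24.6)
goal(493,-387,3,24.6)
E
```

```text
top -183.2734277999969 [ 0  0  0  0 29 32 47  5  1  2  4  7  4  6  6  6  4  6  5  4  6  5  6  5]
-72.72485577605566 71.35787078849162 [-183.23152298 -182.79260693 -176.34833718 -171.46631241]
side -184.45813328323504 [ 0  0  0  1 62 52 87  8  4 11 18 15 11 16 15 15 15 17 18 16 11 16 16 15]
-70.06269545297313 73.6008352194711 [-183.64152803 -183.4939239  -176.09045901 -164.74109075]
goal [ 493 -387  100] shift [-566.9 -817.   105.7] rot [-0.001  0.     0.917] t 0.1 j [ 1.28  0.3   1.52  0.    1.32 -0.07]
goal [ 493 -387    3] shift [-566.9 -816.9  202.7] rot [-0.001  0.     0.917] t 0.1 j [ 1.28  0.3   1.52  0.    1.32 -0.07]
```

```bash
python3 -m crank '[[60,-380,-386,0,0,0,0.4],[60,-380,-386,0,0,0,0.4],[60,-380,-386,0,0,0,0.4],[60,-380,-386,0,0,0,0.4],[60,-380,-386,0,0,0,0.4],[60,-380,-386,0,0,0,0.4],[60,-380,-386,0,0,0,0.4],[60,-380,-386,0,0,0,0.4],[60,-380,-386,0,0,0,0.4],[60,-380,-386,0,0,0,0.4]]' 40; python3 -c "
from h import *
goal(493,-387,100,24.6)"
```

```text
clock: 1.1
eef_pos: [385.6, 108.6, 205.5]
eef_rot: [3.141, 0.0, 2.517]
wrist_force: [1.1, 1.1, -0.1]
finger_gap: 56.3
finger_force: 0.0
goal [ 493 -387  100] shift [-376.9 -339.2  105.5] rot [0.    0.    0.517] t 1.1 j [ 0.18 -0.04  1.91  0.    1.28 -0.76]
```

```bash
python3 -m crank '[[60,-377,-339,65,0,0,0.517],[60,-377,-339,65,0,0,0.517],[60,-377,-339,65,0,0,0.517],[60,-377,-339,65,0,0,0.517],[60,-377,-339,65,0,0,0.517],[60,-377,-339,65,0,0,0.517],[60,-377,-339,65,0,0,0.517],[60,-377,-339,65,0,0,0.517],[60,-377,-339,65,0,0,0.517],[60,-377,-339,65,0,0,0.517]]'; python3 -m crank '[[60,0,0,0,0,0,0]]'; python3 - <<'E'
from h import *
p,d,c=grab("wrist"); cv2.imwrite("pics/w1.png",p[...,::-1]); W=world(d,c).reshape(-1,3)
m=(W[:,2]>14)&(W[:,2]<26)&(np.hypot(W[:,0]-493,W[:,1]+387)<65); w=W[m]
print(len(w),w[:,2].mean(),cv2.minAreaRect(w[:,:2].astype(np.float32)))
goal(493,-387,3.5,24.6)
E
```

```text
clock: 2.1
eef_pos: [490.1, -376.1, 141.2]
eef_rot: [-3.141, -0.001, 2.0]
wrist_force: [0.4, 0.1, 0.8]
finger_gap: 56.4
finger_force: 0.0
clock: 2.2
eef_pos: [489.4, -378.1, 139.0]
eef_rot: [-3.14, -0.003, 1.996]
wrist_force: [-1.9, 0.5, -0.3]
finger_gap: 56.4
finger_force: 0.0
2913 20.11925932506722 ((494.04937744140625, -387.05029296875), (26.084142684936523, 97.62651824951172), 24.211658477783203)
goal [ 493.  -387.     3.5] shift [-12.1  -1.3 136.2] rot [-0.001 -0.003 -0.003] t 2.25 j [-0.71  0.51  1.39 -0.    1.25 -1.14]
```

```bash
python3 -m crank '[[60,-12,-1,40,0,0,0],[60,-12,-1,85,0,0,0],[60,-12,-1,100,0,0,0],[60,-12,-1,100,0,0,0],[60,-12,-1,100,0,0,0]]'; python3 -c "
from h import *
goal(493.8,-387,3.5,24.4)"
```

```text
clock: 2.75
eef_pos: [495.2, -385.4, 44.0]
eef_rot: [3.141, 0.002, 2.0]
wrist_force: [0.0, 0.2, -0.4]
finger_gap: 56.8
finger_force: 0.0
goal [ 493.8 -387.     3.5] shift [-0.8 -1.9 40.5] rot [0.001 0.002 0.004] t 2.75 j [-0.72  0.63  1.43  0.    1.07 -1.15]
```

```bash
python3 -m crank '[[60,-1,-2,20,0,0,0],[60,-1,-2,38,0,0,0],[60,-1,-2,40,0,0,0],[60,-1,-2,40,0,0,0],[15,-1,-2,40,0,0,0],[15,-1,-2,40,0,0,0],[15,-1,-2,40,0,0,0],[15,-1,-2,40,0,0,0],[15,-1,-2,40,0,0,0],[15,-1,-2,40,0,0,0]]' 40; python3 -c "
from h import *
goal(493.8,-387,3.5,24.4)"
```

```text
clock: 3.75
eef_pos: [493.1, -387.2, 2.2]
eef_rot: [3.141, 0.0, 2.0]
wrist_force: [-1.0, 2.5, 4.8]
finger_gap: 25.5
finger_force: 40.0
goal [ 493.8 -387.     3.5] shift [-0.1  0.7 -1.3] rot [0.    0.    0.003] t 3.75 j [-0.72  0.69  1.45  0.    1.   -1.15]
```

```bash
python3 -m crank '[[15,0,0,-50,0,0,0],[15,0,0,-100,0,0,0],[15,0,0,-130,0,0,0],[15,0,0,-130,0,0,0]]'; python3 -c "
from h import *
goal(*g2w(-120,0),133,8.65)"
```

```text
clock: 4.15
eef_pos: [494.2, -388.3, 136.6]
eef_rot: [3.139, 0.007, 2.0]
wrist_force: [0.2, 0.6, -1.7]
finger_gap: 25.6
finger_force: 40.0
goal [586.3   2.6 133. ] shift [317.2 246.3   2.2] rot [0.004 0.006 0.278] t 4.15 j [-0.72  0.53  1.36 -0.    1.24 -1.15]
```

```bash
python3 -m crank '[[15,317,246,0,0,0,0.278],[15,317,246,0,0,0,0.278],[15,317,246,0,0,0,0.278],[15,317,246,0,0,0,0.278],[15,317,246,0,0,0,0.278],[15,317,246,0,0,0,0.278],[15,317,246,0,0,0,0.278],[15,317,246,0,0,0,0.278],[15,317,246,0,0,0,0.278],[15,317,246,0,0,0,0.278]]';python3 -m crank '[[15,0,0,0,0,0,0],[15,0,0,0,0,0,0]]'; python3 - <<'E'
from h import *
goal(*g2w(-120,0),16,8.65)
p,d,c=grab("wrist"); cv2.imwrite("pics/w2.png",p[...,::-1]); W=world(d,c).reshape(-1,3)
q=(W[:,:2]-G)@np.array([[np.cos(GY),-np.sin(GY)],[np.sin(GY),np.cos(GY)]])
m=(W[:,2]>32)&(W[:,2]<44)&(abs(q[:,1])<80)&(q[:,0]<-100)&(q[:,0]>-220)
print(m.sum(),np.histogram(q[m,0],np.arange(-200,-60,4))[0])
E
```

```text
clock: 5.15
eef_pos: [584.3, 4.5, 130.3]
eef_rot: [-3.139, -0.0, 1.724]
wrist_force: [0.6, -0.8, -1.7]
finger_gap: 25.4
finger_force: 40.0
clock: 5.35
eef_pos: [584.5, 2.2, 131.4]
eef_rot: [-3.141, -0.0, 1.72]
wrist_force: [0.3, 0.1, -2.3]
finger_gap: 25.7
finger_force: 40.0
goal [586.3   2.6  16. ] shift [1.000e-01 1.900e+00 1.154e+02] rot [-0.001 -0.    -0.002] t 5.35 j [-0.06  0.44  1.5  -0.    1.2  -0.21]
1723 [  0   0   0   0 163 405 326   0   4 315  39  35  35  35  37  38  37  34
  35  30  30  34  31  30  30   0   0   0   0   0   0   0   0   0]
```

View pics/w2.png

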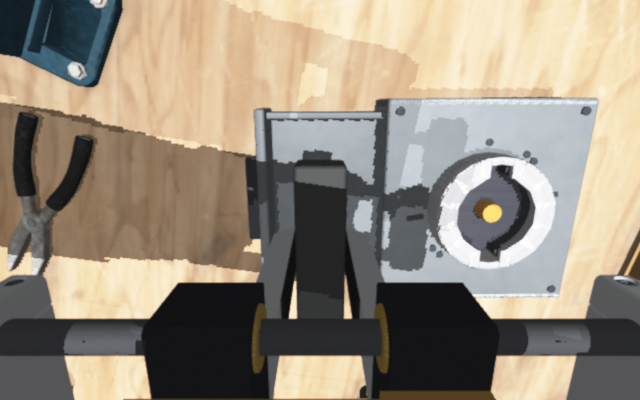

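The wrist view shows the stone held at about (320,240) and in line with the drawer. The drawer's front plate is at column 262 and the housing's edge at column 382, so the fingers fit between them.

```bash
python3 -m crank '[[15,0,2,40,0,0,0],[15,0,2,80,0,0,0],[15,0,2,105,0,0,0],[15,0,2,116,0,0,0],[15,0,2,116,0,0,0],[15,0,2,116,0,0,0]]';python3 -c "
from h import *
goal(*g2w(-120,0),15,8.65)"
```

```text
clock: 6.0
eef_pos: [587.3, 3.3, 16.7]
eef_rot: [3.14, 0.0, 1.721]
wrist_force: [0.4, -0.2, -2.4]
finger_gap: 25.9
finger_force: 40.0
goal [586.3   2.6  15. ] shift [-0.6 -1.1  1.7] rot [ 0.001  0.    -0.001] t 6.0 j [-0.06  0.6   1.57 -0.    0.97 -0.21]
```

```bash
python3 -m crank '[[15,0,-1,2,0,0,0],[15,0,-1,3,0,0,0],[42,0,-1,3,0,0,0],[42,0,-1,3,0,0,0],[42,0,-1,3,0,0,0],[42,0,-1,-20,0,0,0],[42,0,-1,-60,0,0,0],[42,0,-1,-100,0,0,0],[42,0,-1,-100,0,0,0],[42,0,-1,-100,0,0,0]]'; python3 - <<'E'
from h import *
p,d,c=grab("wrist"); cv2.imwrite("pics/w3.png",p[...,::-1]); W=world(d,c).reshape(-1,3)
q=(W[:,:2]-G)@np.array([[np.cos(GY),-np.sin(GY)],[np.sin(GY),np.cos(GY)]])
m=(W[:,2]>24)&(W[:,2]<37)&(abs(q[:,1])<58)&(q[:,0]<-85)&(q[:,0]>-157)&(p.reshape(-1,3).max(1)<110)
print(m.sum(),cv2.minAreaRect(q[m].astype(np.float32)),W[m,2].mean())
goal(*g2w(-260,0),110,8.65)
E
```

```text
clock: 7.0
eef_pos: [586.0, 3.6, 116.5]
eef_rot: [3.14, 0.0, 1.722]
wrist_force: [-0.5, -0.9, -0.8]
finger_gap: 39.3
finger_force: 0.0
3293 ((-120.1798324584961, 0.4615135192871094), (26.01926612854004, 97.98731994628906), 0.06493976712226868) 31.668619399533483
goal [447.9 -18.5 110. ] shift [  -1.2 -139.4    5.3] rot [-0.001 -0.     0.   ] t 7.05 j [-0.06  0.46  1.51 -0.    1.16 -0.21]
```

View pics/w3.png

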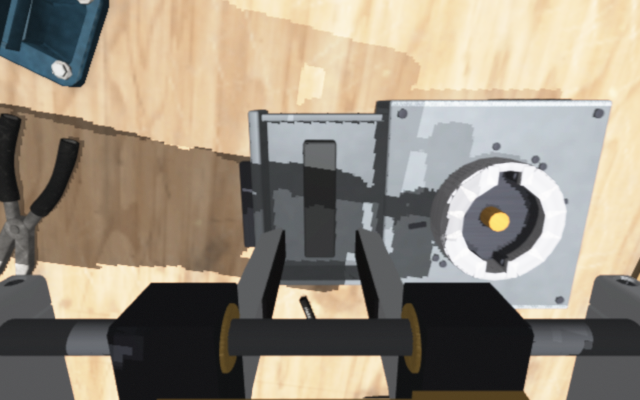

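The stone lies flat in the drawer at about (320,198), centred and let go. Next I'll go in front of the pull with the fingers shut.

```bash
python3 -m crank '[[0,-1,-50,0,0,0,0],[0,-1,-100,0,0,0,0],[0,-1,-112,0,0,0,0],[0,-1,-112,0,0,0,0],[0,-1,-112,40,0,0,0],[0,-1,-112,80,0,0,0],[0,-1,-112,90,0,0,0],[0,-1,-112,90,0,0,0],[0,-1,-112,90,0,0,0]]' 20; python3 - <<'E'
from h import *
goal(*g2w(-205,0),25,8.65)
goal(*g2w(-106,0),25,8.65)
E
```

```text
clock: 7.95
eef_pos: [476.3, -14.2, 26.9]
eef_rot: [3.14, 0.0, 1.722]
wrist_force: [0.2, -0.0, 0.5]
finger_gap: 0.5
finger_force: 0.0
goal [502.2 -10.2  25. ] shift [ 0.  26.3  2. ] rot [0.001 0.    0.   ] t 7.95 j [-0.11  0.38  1.89  0.    0.88 -0.26]
goal [600.1   4.7  25. ] shift [  0.  125.3   2.1] rot [0.001 0.    0.   ] t 7.95 j [-0.11  0.38  1.89  0.    0.88 -0.26]
```

```bash
python3 -m crank '[[0,0,14,2,0,0,0],[0,0,22,2,0,0,0],[0,0,32,2,0,0,0],[0,0,42,2,0,0,0],[0,0,52,2,0,0,0],[0,0,62,2,0,0,0],[0,0,72,2,0,0,0],[0,0,82,2,0,0,0],[0,0,92,2,0,0,0],[0,0,102,2,0,0,0]]'; python3 - <<'E'
from h import *
print((np.array(manip.read_state()["eef_pos"][:2])-G)@[np.cos(GY),np.sin(GY)])
E
```

```text
clock: 8.95
eef_pos: [576.8, 1.3, 23.8]
eef_rot: [-3.142, -0.0, 1.722]
wrist_force: [-2.6, -0.4, 1.5]
finger_gap: 0.4
finger_force: 1.2
-129.50776360918317
```

```bash
python3 -m crank '[[0,0,6,0,0,0,0],[0,0,11,0,0,0,0],[0,0,15,0,0,0,0],[0,0,18,0,0,0,0],[0,0,18,0,0,0,0]]'; python3 -m crank '[[0,0,2,0,0,0,0],[0,0,4,0,0,0,0],[0,0,4,0,0,0,0]]'; python3 - <<'E'
from h import *
print((np.array(manip.read_state()["eef_pos"][:2])-G)@[np.cos(GY),np.sin(GY)])
E
```

```text
clock: 9.45
eef_pos: [594.1, 3.9, 23.8]
eef_rot: [3.141, 0.0, 1.722]
wrist_force: [-1.0, 0.4, 0.0]
finger_gap: 0.6
finger_force: 0.0
clock: 9.75
eef_pos: [598.0, 4.5, 23.9]
eef_rot: [3.141, 0.0, 1.722]
wrist_force: [-0.4, -0.2, -0.3]
finger_gap: 0.5
finger_force: 0.1
-108.12607488169408
```

```bash
python3 -m crank '[[0,0,2,0,0,0,0],[0,0,4,0,0,0,0],[0,0,4,0,0,0,0]]';  python3 -m crank '[[0,0,2,0,0,0,0],[0,0,3,0,0,0,0],[0,0,3,0,0,0,0]]'; python3 - <<'E'
from h import *
print((np.array(manip.read_state()["eef_pos"][:2])-G)@[np.cos(GY),np.sin(GY)])
p,d,c=grab("side"); W=world(d,c).reshape(-1,3)
q=(W[:,:2]-G)@np.array([[np.cos(GY),-np.sin(GY)],[np.sin(GY),np.cos(GY)]])
m=(W[:,2]>34)&(W[:,2]<44)&(abs(q[:,1])<80)&(abs(q[:,1])>25)&(q[:,0]<-78)&(q[:,0]>-220)
print(np.histogram(q[m,0],np.arange(-140,-76,2))[0])
E
```

```text
clock: 10.05
eef_pos: [601.9, 5.1, 23.9]
eef_rot: [3.141, 0.0, 1.722]
wrist_force: [-0.3, -0.8, -0.1]
finger_gap: 0.2
finger_force: 0.5
clock: 10.35
eef_pos: [602.1, 5.1, 23.8]
eef_rot: [-3.134, -0.001, 1.722]
wrist_force: [-24.7, -4.0, 16.8]
finger_gap: 0.3
finger_force: 12.7
-104.01157975356156
[ 0  0  0  0  0  0  0  0  0  0  0  0  0  0  0  0  0  0  0  0  0  0  0  5
  6  6  5  4 32  7  3]
```

The drawer is against its stop, with the pull's front edge at −94 mm. Next is the lid.

```bash
python3 -m crank '[[0,0,0,0,0,0,0],[0,0,-30,0,0,0,0],[0,0,-45,0,0,0,0],[0,0,-45,-40,0,0,0],[50,0,-45,-90,0,0,0],[50,0,-45,-110,0,0,0],[50,0,-45,-110,0,0,0]]' 50; python3 -c "
from h import *
goal(507.5,-164.8,130,23.5)"
```

```text
clock: 11.1
eef_pos: [561.9, -1.3, 137.5]
eef_rot: [3.135, 0.001, 1.722]
wrist_force: [-0.2, 0.3, -0.3]
finger_gap: 20.9
finger_force: 0.0
goal [ 507.5 -164.8  130. ] shift [-153.4  -78.4    7.2] rot [ 0.006  0.002 -0.259] t 11.1 j [-0.07  0.39  1.57  0.    1.18 -0.22]
```

```bash
python3 -m crank '[[50,-153,-78,0,0.006,0.002,-0.259],[50,-153,-78,0,0.006,0.002,-0.259],[50,-153,-78,0,0.006,0.002,-0.259],[50,-153,-78,0,0.006,0.002,-0.259],[50,-153,-78,0,0.006,0.002,-0.259],[50,-153,-78,0,0.006,0.002,-0.259]]'; python3 - <<'E'
from h import *
p,d,c=grab("wrist"); cv2.imwrite("pics/w4.png",p[...,::-1]); W=world(d,c).reshape(-1,3)
for lo,hi in((43,53),(17,27)):
    w=W[(W[:,2]>lo)&(W[:,2]<hi)&(np.hypot(W[:,0]-507,W[:,1]+165)<50)]
    print(len(w),w[:,2].mean(),cv2.minAreaRect(w[:,:2].astype(np.float32)),cv2.minEnclosingCircle(w[:,:2].astype(np.float32)))
goal(507.5,-164.8,25,23.5)
E
```

```text
clock: 11.7
eef_pos: [505.9, -164.1, 133.0]
eef_rot: [-3.135, -0.004, 1.98]
wrist_force: [0.0, 1.4, -0.2]
finger_gap: 46.8
finger_force: 0.0
1119 47.68724916521675 ((509.187744140625, -164.4758758544922), (14.009927749633789, 55.65179443359375), 23.24435806274414) ((509.1072692871094, -164.60934448242188), 28.00419044494629)
4942 22.102611538509773 ((509.071044921875, -164.69886779785156), (79.0001449584961, 78.9227523803711), 33.088130950927734) ((509.2975158691406, -164.8206787109375), 39.97975158691406)
goal [ 507.5 -164.8   25. ] shift [ -2.1   1.4 108.1] rot [-0.006 -0.004  0.   ] t 11.75 j [-0.38  0.34  1.65 -0.    1.16 -0.79]
```

View pics/w4.png

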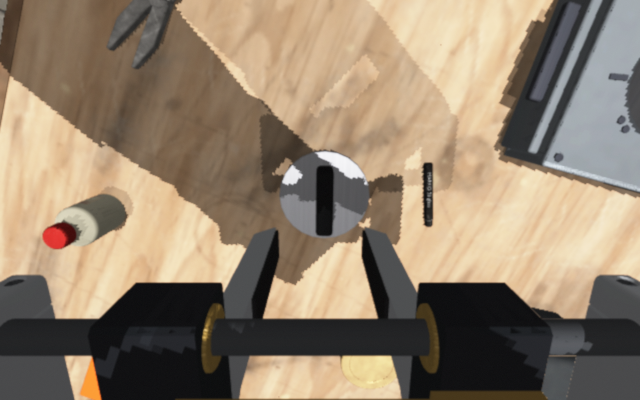

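The wrist view shows the lid's bar upright at (325,200), in line with and between the fingers. The bottle at (85,222) is well clear.

```bash
python3 -m crank '[[50,-2,2,40,-0.004,-0.002,0],[50,-2,2,75,-0.004,-0.002,0],[50,-2,2,95,-0.004,-0.002,0],[50,-2,2,95,-0.004,-0.002,0],[50,-2,2,95,-0.004,-0.002,0]]'; python3 -c "
from h import *
goal(508.5,-164.7,25,23.3)"
```

```text
clock: 12.25
eef_pos: [508.7, -164.5, 39.3]
eef_rot: [-3.14, -0.001, 1.982]
wrist_force: [0.5, -1.2, 0.4]
finger_gap: 47.3
finger_force: 0.0
goal [ 508.5 -164.7   25. ] shift [-0.2 -0.2 14.3] rot [-0.002 -0.001  0.005] t 12.25 j [-0.38  0.47  1.72 -0.    0.96 -0.79]
```

```bash
python3 -m crank '[[50,0,0,10,0,0,0.005],[50,0,0,14,0,0,0.005],[50,0,0,14,0,0,0.005],[5,0,0,14,0,0,0.005],[5,0,0,14,0,0,0.005],[5,0,0,14,0,0,0.005],[5,0,0,14,0,0,0.005],[5,0,0,14,0,0,0.005]]' 50; python3 -c "
from h import *
print(manip.read_state()['eef_pos'],manip.read_state()['eef_rot'])"; python3 -m crank '[[5,0,0,-40,0,0,0],[5,0,0,-80,0,0,0],[5,0,0,-120,0,0,0],[5,0,0,-120,0,0,0]]'; python3 -c "
from h import *
goal(*g2w(0,0),150,8.65)"
```

```text
clock: 13.05
eef_pos: [508.3, -165.3, 25.0]
eef_rot: [-3.14, -0.001, 1.976]
wrist_force: [-0.0, 0.4, 1.2]
finger_gap: 13.9
finger_force: 50.0
[ 508.25914482 -165.31138424   25.00180211] [-3.14019137e+00 -5.14991402e-04  1.97574985e+00]
clock: 13.45
eef_pos: [510.3, -166.0, 149.9]
eef_rot: [3.138, 0.005, 1.976]
wrist_force: [-0.0, 0.1, -2.2]
finger_gap: 13.5
finger_force: 50.0
goal [704.9  20.6 150. ] shift [ 94.8 252.4   0.5] rot [0.005 0.004 0.254] t 13.45 j [-0.38  0.32  1.63 -0.    1.19 -0.79]
```

```bash
python3 -m crank '[[5,15,252,0,0.005,0.004,0.254],[5,15,252,0,0.005,0.004,0.254],[5,15,252,0,0.005,0.004,0.254],[5,15,252,0,0.005,0.004,0.254],[5,15,252,0,0.005,0.004,0.254],[5,15,252,0,0.005,0.004,0.254],[5,15,252,0,0.005,0.004,0.254],[5,15,252,0,0.005,0.004,0.254]]'; python3 - <<'E'
from h import *
s=manip.read_state(); p,d,c=grab("wrist"); cv2.imwrite("pics/w5.png",p[...,::-1]); np.savez("w5.npz",p=p,d=d,R=c["R"],t=c["t"],camera_matrix=c["camera_matrix"])
W=world(d,c).reshape(-1,3); print(s["eef_pos"],s["eef_rot"])
for n,lo,hi,c0,r in(("socket",78,88,G,50),("housing",56,65,G,125),("lidbar",s["eef_pos"][2]+18,s["eef_pos"][2]+28,s["eef_pos"][:2],40),("flange",s["eef_pos"][2]-7,s["eef_pos"][2]+1.5,s["eef_pos"][:2],48)):
    w=W[(W[:,2]>lo)&(W[:,2]<hi)&(np.hypot(*(W[:,:2]-c0).T)<r)]
    if len(w)>20: print(n,len(w),w.mean(0),cv2.minAreaRect(w[:,:2].astype(np.float32)),cv2.minEnclosingCircle(w[:,:2].astype(np.float32)))
goal(*g2w(0,0),115,8.65)
E
```

```text
clock: 14.25
eef_pos: [733.2, -52.8, 143.6]
eef_rot: [-3.133, -0.004, 1.721]
wrist_force: [0.1, -0.2, -2.0]
finger_gap: 13.5
finger_force: 50.0
[733.18183024 -52.77818712 143.61599739] [-3.13284893 -0.00386077  1.72127846]
socket 6662 [706.43430962  23.17772445  82.90766698] ((706.9777221679688, 21.21178436279297), (82.9180679321289, 83.18797302246094), 6.557396411895752) ((706.6259155273438, 21.296077728271484), 41.93292236328125)
housing 30380 [705.18992513  27.45353571  60.79429145] ((707.2555541992188, 16.396888732910156), (150.3232879638672, 148.4444580078125), 8.67879581451416) ((707.568115234375, 15.927539825439453), 104.90604400634766)
lidbar 3166 [733.20782893 -49.51514598 166.39383777] ((730.624267578125, -51.79424285888672), (54.79792404174805, 35.59024429321289), 78.69674682617188) ((733.51708984375, -52.372459411621094), 28.137737274169922)
flange 7394 [731.37066699 -39.44275092 140.75892454] ((733.7584228515625, -51.39854431152344), (77.08444213867188, 79.2288818359375), 65.72867584228516) ((733.3450317382812, -52.409584045410156), 39.889461517333984)
goal [704.9  20.6 115. ] shift [ 76.9 -16.8  29.9] rot [-0.008 -0.004 -0.001] t 14.3 j [-0.12  0.79  0.93  0.    1.43 -0.27]
```

View pics/w5.png

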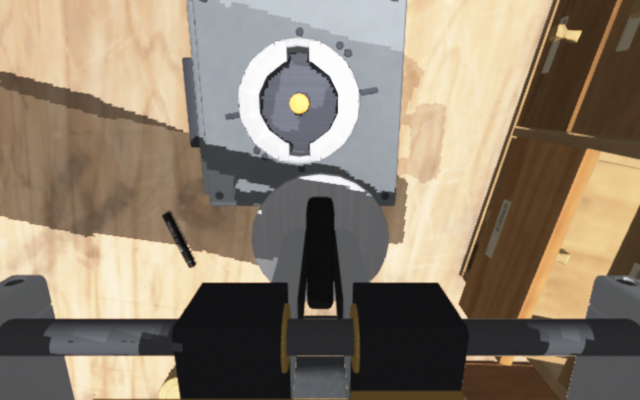

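The wrist view shows the socket ring at (299,102) with its gaps up and down, and the held lid at (320,240). Its bar is in line with the gaps. I'll let the arm settle and measure again.

```bash
python3 -m crank '[[5,0,-17,0,-0.003,-0.002,0],[5,0,-17,0,-0.003,-0.002,0],[5,0,-17,0,-0.003,-0.002,0],[5,0,-17,0,-0.003,-0.002,0]]'; python3 - <<'E'
from h import *
s=manip.read_state(); p,d,c=grab("wrist")
W=world(d,c).reshape(-1,3); print(s["eef_pos"],s["eef_rot"])
r={}
for n,lo,hi,c0,rr in(("socket",78,88,G,50),("lidbar",s["eef_pos"][2]+18,s["eef_pos"][2]+28,s["eef_pos"][:2],40),("flange",s["eef_pos"][2]-7,s["eef_pos"][2]+1.5,s["eef_pos"][:2],48)):
    w=W[(W[:,2]>lo)&(W[:,2]<hi)&(np.hypot(*(W[:,:2]-c0).T)<rr)]
    r[n]=cv2.minEnclosingCircle(w[:,:2].astype(np.float32)); print(n,len(w),w[:,2].mean(),r[n])
# housing side edges for yaw
w=W[(abs(W[:,2]-60.5)<3)&(np.hypot(*(W[:,:2]-G).T)<120)]; print(cv2.minAreaRect(w[:,:2].astype(np.float32)))
t=s["eef_pos"][:2]+np.array(r["socket"][0])-np.array(r["flange"][0]); goal(*t,115,8.65)
E
```

```text
clock: 14.7
eef_pos: [717.4, -55.1, 145.2]
eef_rot: [-3.138, -0.001, 1.721]
wrist_force: [0.2, 0.6, -1.1]
finger_gap: 13.8
finger_force: 50.0
[717.42559598 -55.05440692 145.16714242] [-3.13809925e+00 -1.44942905e-03  1.72137289e+00]
socket 6609 82.87198709047854 ((706.751220703125, 21.279186248779297), 42.056156158447266)
lidbar 3165 167.957960308933 ((718.1244506835938, -54.55517578125), 27.94086265563965)
flange 7398 142.2897877484157 ((717.607177734375, -54.872467041015625), 39.89395523071289)
((707.2940063476562, 16.16388702392578), (150.25030517578125, 148.9708251953125), 8.64456558227539)
goal [706.6  21.1 115. ] shift [76.8  0.8 30. ] rot [-0.004 -0.002 -0.   ] t 14.75 j [-0.13  0.74  1.01  0.    1.4  -0.28]
```

```bash
python3 -m crank '[[5,45,0,0,-0.003,-0.002,0],[5,77,1,0,-0.003,-0.002,0],[5,77,1,15,-0.003,-0.002,0],[5,77,1,25,-0.003,-0.002,0],[5,77,1,29,-0.003,-0.002,0],[5,77,1,29,-0.003,-0.002,0],[5,77,1,29,-0.003,-0.002,0]]'; python3 -c "
from h import *
goal(706.5,21.0,91.5,8.65)"
```

```text
clock: 15.45
eef_pos: [706.8, 20.7, 115.9]
eef_rot: [-3.141, 0.0, 1.721]
wrist_force: [-0.5, -0.1, -1.0]
finger_gap: 13.5
finger_force: 50.0
goal [706.5  21.   91.5] shift [ 0.4 -0.2 24.4] rot [-0.001  0.    -0.001] t 15.45 j [-0.02  0.73  1.09 -0.    1.32 -0.17]
```

```bash
python3 -m crank '[[5,0,0,5,0,0,0],[5,0,0,10,0,0,0],[5,0,0,15,0,0,0],[5,0,0,18,0,0,0],[5,0,0,18,0,0,0]]'; python3 -m crank '[[5,0,0,3,0,0,0],[5,0,0,6,0,0,0],[5,0,0,6,0,0,0],[5,0,0,6,0,0,0]]'
```

```text
clock: 15.95
eef_pos: [706.3, 21.6, 97.0]
eef_rot: [-3.139, 0.0, 1.722]
wrist_force: [-0.9, -0.2, -2.1]
finger_gap: 13.2
finger_force: 50.0
clock: 16.35
eef_pos: [706.7, 21.5, 92.1]
eef_rot: [-3.141, 0.001, 1.722]
wrist_force: [-0.2, -0.3, 2.8]
finger_gap: 13.8
finger_force: 50.0
```

```bash
python3 -m crank '[[5,0,0,0,0,0,0],[5,0,0,0,0,0,0],[5,0,0,0,0,0,0.1],[5,0,0,0,0,0,0.2],[5,0,0,0,0,0,0.3],[5,0,0,0,0,0,0.4],[5,0,0,0,0,0,0.5],[5,0,0,0,0,0,0.5],[5,0,0,0,0,0,0.5]]'; python3 -c "
from h import *
print(manip.read_state()['moment']);goal(706.6,21.3,92,8.65-np.degrees(.75))"
```

```text
clock: 17.25
eef_pos: [706.9, 21.5, 92.1]
eef_rot: [3.141, 0.001, 1.225]
wrist_force: [2.5, -0.5, 3.6]
finger_gap: 13.1
finger_force: 50.0
[-0.04651461 -0.27685959  0.00058561]
goal [706.6  21.3  92. ] shift [-0.3 -0.2  0.1] rot [0.    0.    0.253] t 17.25 j [-0.02  0.75  1.11 -0.    1.28  0.33]
```

```bash
python3 -m crank '[[5,0,0,0,0,0,0.1],[5,0,0,0,0,0,0.2],[5,0,0,0,0,0,0.25],[5,0,0,0,0,0,0.25],[5,0,0,0,0,0,0.25]]'; python3 - <<'E'
from h import *
s=manip.read_state();print(s["eef_rot"],s["joints"][5],s["effort"][5])
M=[]
for i in range(4):
    p,d,c=grab("wrist"); M.append(manip.read_state()["moment"])
print(np.round(M,3)); cv2.imwrite("pics/w6.png",p[...,::-1])
W=world(d,c).reshape(-1,3)
for lo,hi,r in((112,120,36),(85,92,48)):
    w=W[(W[:,2]>lo)&(W[:,2]<hi)&(np.hypot(*(W[:,:2]-[706.6,21.3]).T)<r)]
    print(len(w),w[:,2].mean(),cv2.minEnclosingCircle(w[:,:2].astype(np.float32)),cv2.minAreaRect(w[:,:2].astype(np.float32)))
E
```

```text
clock: 17.75
eef_pos: [706.9, 21.4, 92.1]
eef_rot: [3.141, 0.001, 0.975]
wrist_force: [3.9, -0.6, 3.7]
finger_gap: 13.6
finger_force: 50.0
[3.14119334e+00 5.36954306e-04 9.74768333e-01] 0.5750028414413183 0.1792421517893672
[[-0.267 -0.615  0.04 ]
 [-0.344 -0.71   0.051]
 [-0.385 -0.706  0.075]
 [-0.345 -0.767  0.111]]
3050 115.03895906218987 ((707.6380615234375, 21.715768814086914), 27.953706741333008) ((705.4198608398438, 24.480152130126953), (54.764930725097656, 35.52442169189453), 37.07103729248047)
7387 89.22548320456303 ((707.0097045898438, 21.84478759765625), 39.883792877197266) ((707.193603515625, 23.052574157714844), (77.1051025390625, 79.22520446777344), 87.3416748046875)
```

View pics/w6.png

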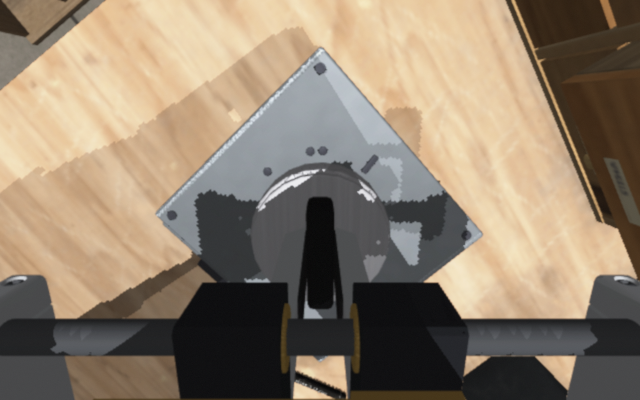

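The wrist view shows the lid's bar at (320,200) pointing at the two-dot mark at (317,151). The flange top is at 89 mm, so the lid is seated, and the last-joint torque shows the spring loaded. I'm handing in.

```bash
python3 -c "
from h import *
print(manip.sign_off())"
```

```text
the job is handed in; nothing more can be done
None
```

The job is handed in, result not reported: the stone is in the shut drawer, and the lid is seated, turned about 0.75 rad to the two-dot half mark (latch ring itself not visible) and still gripped at 50 N.

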